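Rehang the key and the inspection mirror in the service compartment

ROBOT

A 6-joint arm with a two-finger parallel gripper is mounted at the origin on the work surface. World frame = base frame: x ahead of the robot, y to its left, z up, the work surface at z = 0. Lengths are in m, angles in rad, forces in N, time in s.
With the tool pointing down it reaches from about 0.2 to 0.875 m from the base axis. Payload 3.4 kg.
Tool frame: the origin (TCP) lies midway between the tips of the shut fingers; the grasp point (between the pads) lies 19 mm behind it; z points along the fingers, y is the line along which they close (so a half turn about z gives the same grasp; the last joint's range is limited). The gripper opens to 94 mm and grips with 3 to 60 N. Pads are 16 mm wide; open, the fingers measure 119 mm over their backs; the gripper's body (75 mm by 177 mm) begins 78 mm behind the grasp point.
Start: joints at [-1.376, 0.276, 1.505, -0, 1.361, -0.121], TCP at [0.179, -0.547, 0.205] pointing down, gripper open.
Joint ranges: [-2.89, 2.89], [-0.75, 2.08], [0.22, 2.7], [-1.18, 4.32], [0.11, 2.71], [-2.7, 2.7]. Speed limits (rad/s): [2.57, 2.57, 3.14, 3.14, 3.14, 3.14].

INTERFACE

Orientations are given as a rotation vector (axis times angle).
In Python, from bench import move_ptp, servo_line, move_j, command_gripper, hold, ik, read_camera, get_calibration, PlanningError, sign_off, read_time_s, read_qpos, read_dq, read_joint_torque, read_tool_pos, read_eef_rot, read_wrist_force, read_moment, read_opening, read_grasp_force gives the robot as it stands. Calls block until the motion is done:
- move_ptp(position, orientation): joint-space move of the TCP to a pose.
- servo_line(position, orientation=None, max_speed=0.15): straight line of the TCP; orientation=None keeps the orientation; max_speed is the mean speed in m/s.
- move_j(angles): joint-space move.
- command_gripper(opening, force=None): finger opening in m; force is the grip in N (None keeps the last); returns when the fingers have stopped.
- hold(seconds).
- ik(position, orientation): joint angles nearest the present ones, or None.
- read_camera(name): name is "scene" or "top" or "wrist"; returns the picture (400x640x3 uint8, red, green, blue); there is no depth.
- get_calibration(name): a dict with "mtx" (3x3 intrinsics, pixels), "D" ([k1, k2, p1, p2, k3] as OpenCV has them; the pictures are not rectified), "rvec" (rotation vector, rad) and "tvec" (3), from world to camera coordinates, as OpenCV has them. Camera axes: x right, y down, z forward; pixel columns grow to the right and rows downward; lengths in m; the calibration is good to about 2 mm. A picture is of the moment at which its call begins: read the wrist's pose just before it. get_calibration takes no time and is no camera call; for the wrist camera it gives the pose at the moment of the call.
A pose or a line that the arm cannot do raises PlanningError and nothing moves.
- sign_off(): hands the job in; it is judged then, once.
Readings, each from a call of its own:
- read_time_s(): time.
- read_qpos(): joint angles.
- read_dq(): joint speeds.
- read_joint_torque(): joint torques, N m.
- read_tool_pos(): TCP position.
- read_eef_rot(): TCP orientation.
- read_wrist_force(): force on the tool from outside, world axes, zero at the start.
- read_moment(): the same for the moment, N m.
- read_opening(): finger opening in m.
- read_grasp_force(): force on a finger pad.
Only numpy, scipy, OpenCV 4.12 (cv2) and the standard library are available. Lean on these libraries where they do the work, as an engineer would, in place of code of your own. Each camera call takes 0.05 s, during which the arm holds its last target. There are 200 camera calls.

TASK

The cabinet key is hanging on the wrong hook in the service compartment: reach in through the opening and move it to the lower hook first. Then take the inspection mirror out of the green tin and hang it by its eye on the higher hook, which is now free. Do not touch the compartment's frame or walls, leave everything else where it is, and let go of both parts so that they hang still.

Things in the scene. Friction and masses are not known exactly. Their poses are not given: they have to be found in the camera images.
- cabinet: Fixed open-topped well of grey sheet steel with a bright rim. Origin: centre of its underside. Opening on top 110 (local x) by 210 mm (local y), inner faces at x +-55, y +-105 mm, walls straight down, 3 mm thick; rim top 160 mm above the shelf, rim 12 mm wide outward. Two hooks side by side along y on the inner face at +x. Frame and walls must not be touched (over 1.5 N counts).
- hook_high: The higher hook, bar 118 to 124 mm above the shelf, 36 to 52 mm left or right of the cabinet's middle; axes as the cabinet's. Origin: on the bar's centreline, where a part should hang. Bar 6 mm thick, level along x, from the wall at x = +34 mm (backplate 3 mm thick, 24 wide, 34 tall) to x = -18 mm, where the tip turns up: tip top 11 mm above the centreline, its front at x = -21 mm.
- hook_low: The lower hook, same shape, axes and origin as hook_high, bar 88 to 94 mm above the shelf, on the other side of the cabinet's middle. Too low for the mirror, which would strike the floor.
- key: Loose flat steel key, 96 mm tall, bow with eye at the top, blade 10 mm wide with two bits (to 12 mm at +y) below; 55 to 110 g. Origin: bottom end of the blade, z up along the key, x through its thickness. At the start it hangs on hook_high, axes about parallel to the hook's, up to 6 mm from the hook's origin along the bar.
- key_eye (a point): 62 mm above the key's origin, where the hook bar's centreline lies when hung. Flat eye 34 mm wide (y), 10 mm thick (x): hole 24 mm wide, from 26 mm below this point to 4 mm above, its top a 90 degree V that centres on the bar (lifted 11 to 22 mm from there it passes the tip). Above it a solid grip head, 34 mm wide, 10 thick, from 4 to 34 mm over this point; grip it from above across the 34 mm.
- mirror: Loose inspection mirror, flat, 134 mm tall, 75 to 150 g: at the bottom a glass in a black frame 44 mm wide (y), 46 tall, 8 thick (x); a 14 mm wide steel stem; aluminium eye and grip head on top. Origin: centre of the bottom edge, z up to the eye, x through its thickness; either face may look outwards. It stands upright, up to 4 degrees askew, in one of the tin's three slots.
- mirror_eye (a point): 100 mm above the mirror's origin, where the hook bar's centreline lies when hung. Flat eye 34 mm wide (y), 10 mm thick (x): hole 24 mm wide, from 26 mm below this point to 4 mm above, its top a 90 degree V that centres on the bar (lifted 11 to 22 mm from there it passes the tip). Above it a solid grip head, 34 mm wide, 10 thick, from 4 to 34 mm over this point; grip it from above across the 34 mm.
- tin: Fixed green tin box, 124 (local x) by 92 (local y) by 52 mm tall, origin at the centre of its underside, its hinged lid standing open along the +x rim (lid leaning back, its top up to 175 mm above the shelf, 80 mm beyond the rim). Inside three slots 13 mm wide across x, at x = -36, 0, +36 mm, between dividers 36 mm tall. Mirror, hinge and switch plate stand in them in any order.
- hinge: Bystander: chrome door hinge leaf, 46 wide, 5 thick, 67 mm tall, standing in a slot of the tin. Origin at its bottom edge.
- switch_plate: Bystander: black bakelite switch plate, 56 wide, 8 thick, 62 mm tall, standing in a slot of the tin. Origin at its bottom edge.
- cone: Bystander: white plastic reflector cone, 68 mm wide at the top, 55 mm tall, on the shelf on the robot's side of the cabinet. Origin under its centre.
- bezel: Bystander: cast zinc coin slot bezel, 70 by 46 by 12 mm, on the shelf beside the tin. Origin under its centre.
- air_can: Bystander: white can 52 mm in diameter, 165 mm tall, standing between cabinet and tin. Origin under its centre.
- driver: Bystander: screwdriver 150 mm long lying on the shelf on the robot's side of the tin.
- jar: Bystander: amber jar with steel cap, 48 mm in diameter, 50 mm tall, on the shelf beside the tin. Origin under its centre.
- spool: Bystander: grey plastic spool, 44 mm in diameter, 32 mm tall, on the shelf behind the can. Origin under its centre.
Not all that is in view belongs to the job. What is shaped like the mirror but pink is not meant. What is shaped like the key but purple or yellow is not meant.

How it is judged:
On the way, in this order (a step that is already met when the one before it is completed fails the run):
1. the key hangs on the lower hook, let go (x of key_eye in the frame of hook_low between -0.016 and 0.03 m and y of key_eye in the frame of hook_low between -0.006 and 0.006 m and z of key_eye in the frame of hook_low between -0.006 and 0.006 m and angle between key's own z axis and vertical below 0.2 rad and contact force between key and hook_low above 0.15 N and contact force between the fingers and key below 0.1 N and linear speed of key below 0.03 m/s), for 0.2 s.
2. the mirror hangs on the higher hook, let go (x of mirror_eye in the frame of hook_high between -0.016 and 0.03 m and y of mirror_eye in the frame of hook_high between -0.006 and 0.006 m and z of mirror_eye in the frame of hook_high between -0.006 and 0.006 m and angle between mirror's own z axis and vertical below 0.2 rad and contact force between mirror and hook_high above 0.15 N and contact force between the fingers and mirror below 0.1 N and linear speed of mirror below 0.03 m/s), for 0.2 s.
At the end, for the whole second after the job is handed in: Key on the lower hook, mirror on the higher hook: each eye point within 6 mm of the hook bar's centreline sideways and in height, between upturned tip and wall (16 mm before to 30 mm behind the hook's origin), within 0.2 rad of upright, borne by its hook, slower than 30 mm/s, let go (all of step 1 and all of step 2); the robot touches nothing.
It fails at once if the compartment's frame or walls are touched by the arm, the gripper or a part (over 1.5 N) (contact force between cabinet and anything else above 1.5 N).
It fails at once if a bystander is moved more than 25 mm (distance of any of hinge, switch_plate, cone, bezel, air_can, driver, jar, spool from where it was at the start of the episode above 0.025 m).
It also fails if it takes over 69 s, if anything falls off the work surface, if the arm or the gripper's body presses on something with over 40 N, if the wrist force passes 120 N, or if a joint passes its speed limit or range.

## Working session

There is one attempt and no reset: what is moved stays moved. The work goes in short steps, each a Python script; the robot and the scene stay as the last script left them, time stands still between calls to the robot, and variables do not carry over. Pictures are saved under pics/ and viewed, at most 10 in all, crops included, and the job is handed in when it is done.

```bash
mkdir -p pics; ls; python3 - <<'E'
from bench import *
import cv2,numpy as np
for n in ("scene","top"):
    cv2.imwrite(f"pics/{n}0.png",cv2.cvtColor(read_camera(n),cv2.COLOR_RGB2BGR))
    c=get_calibration(n); R=cv2.Rodrigues(np.array(c["rvec"],float))[0]
    print(n,np.round(-R.T@np.array(c["tvec"]).ravel(),3),np.round(c["mtx"],1).tolist(),np.round(c["D"],3), np.round(R[2],2))
print(read_eef_rot(),read_time_s())
E
```

```text
pics
scene [ 0.981 -0.441  0.745] [[390.5, 0.0, 314.3], [0.0, 390.5, 203.1], [0.0, 0.0, 1.0]] [0.015 0.    0.    0.    0.   ] [-0.46  0.53 -0.71]
top [0.353 0.019 1.528] [[477.1, 0.0, 329.1], [0.0, 477.1, 204.7], [0.0, 0.0, 1.0]] [-0.142  0.     0.     0.     0.   ] [ 0.17  0.01 -0.99]
[-3.10092714e+00 -4.93769389e-01  1.21020913e-04] 0.1
```

```bash
sleep 1; ls pics
```

```text
scene0.png
top0.png
```

View pics/scene0.png

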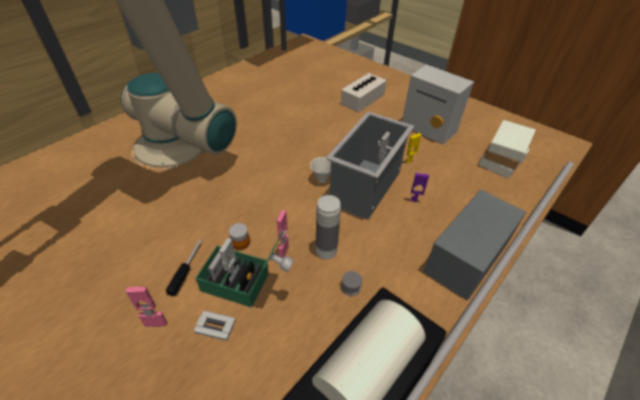

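View pics/top0.png

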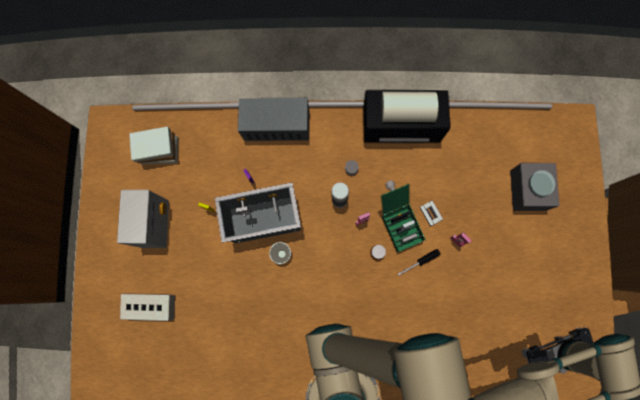

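The scene view shows the cabinet at about (370,160) and the tin at (235,270). In the top view the cabinet is at (258,213), the can at (340,193) and the tin at (403,225). Next I'll enlarge the crops.

```bash
python3 - <<'E'
import cv2,numpy as np
t=cv2.imread("pics/top0.png"); s=cv2.imread("pics/scene0.png")
f=lambda im,x,y,w,h:cv2.resize(im[y:y+h,x:x+w],(400,300),interpolation=cv2.INTER_CUBIC)
# 100x75 crops, x4
a=np.hstack([f(t,208,175,100,75),f(t,360,180,100,75)])
b=np.hstack([f(s,320,110,100,75),f(s,190,230,100,75)])
cv2.imwrite("pics/crop.png",np.vstack([a,b]))
E
```

```text
(no output)
```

View pics/crop.png

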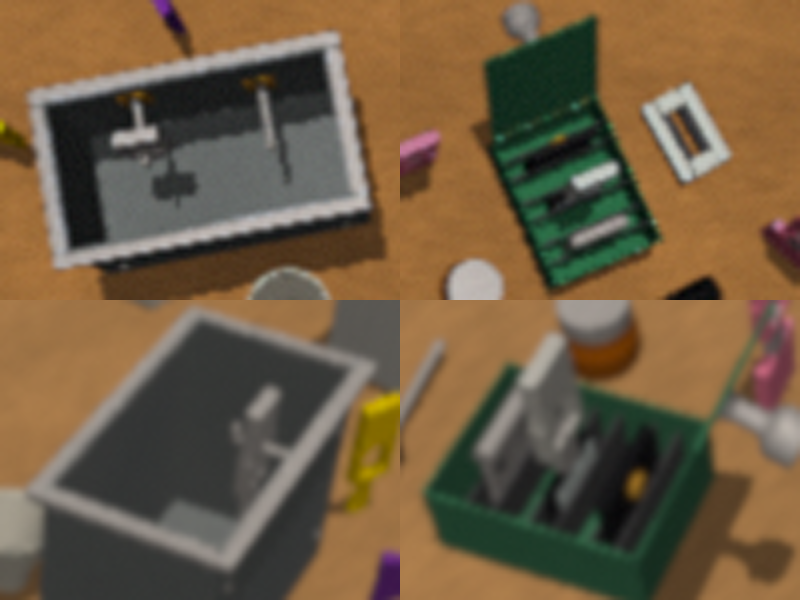

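The crops show:
- **Cabinet:** rim corners are clear, with the hooks on the far (+x) wall. The key is on the left (+y) hook.
- **Tin:** the mirror's bright head is in the middle slot, at full top px (409,224).

Next I'll compute the poses and move in for a wrist look.

```bash
cat > h.py <<'E'
from bench import *
import cv2,numpy as np
from scipy.optimize import least_squares
from scipy.spatial.transform import Rotation as Ro
def pix(c,P):
    return cv2.projectPoints(np.array(P,float).reshape(-1,3),np.array(c["rvec"],float),np.array(c["tvec"],float),np.array(c["mtx"],float),np.array(c["D"],float))[0].reshape(-1,2)
def ray(c,uv,z):
    R=cv2.Rodrigues(np.array(c["rvec"],float))[0]; o=-R.T@np.array(c["tvec"],float).ravel()
    q=cv2.undistortPoints(np.array([[uv]],float),np.array(c["mtx"],float),np.array(c["D"],float)).ravel()
    d=R.T@np.array([q[0],q[1],1]); return o+d*(z-o[2])/d[2]
def place(p,L):
    x,y,a=p; c,s=np.cos(a),np.sin(a); L=np.array(L,float).reshape(-1,3)
    return np.c_[x+c*L[:,0]-s*L[:,1],y+s*L[:,0]+c*L[:,1],L[:,2]]
def fit(c,L,uv,p0):
    r=least_squares(lambda p:(pix(c,place(p,L))-uv).ravel(),p0); return r.x,np.sqrt(np.mean(r.fun**2))
def down(a):  # tool z down, tool y along direction a+90deg (either sign)
    best=None
    for k in (0,np.pi):
        R=Ro.from_euler('z',a+k)*Ro.from_euler('x',np.pi)
        yield R.as_rotvec()
def snap(n,f):
    c=get_calibration(n); im=read_camera(n); cv2.imwrite(f"pics/{f}.png",cv2.cvtColor(im,cv2.COLOR_RGB2BGR)); np.save(f"pics/{f}.npy",c,allow_pickle=True); return c
def loadc(f): return np.load(f"pics/{f}.npy",allow_pickle=True).item()
E
cat > a.py <<'E'
from h import *
c=get_calibration("top")
uv=np.array([(28,92),(338,35),(370,208),(58,266)])/4+[208,175]
L=[(.067,.117,.16),(.067,-.117,.16),(-.067,-.117,.16),(-.067,.117,.16)]
cab,e=fit(c,L,uv,(.5,.25,0)); print("cab",cab.round(4),e)
uv=np.array([(90,140),(200,100),(258,240),(152,290)])/4+[360,180]
L=[(.062,.046,.052),(.062,-.046,.052),(-.062,-.046,.052),(-.062,.046,.052)]
tin,e=fit(c,L,uv,(.4,-.2,0)); print("tin",tin.round(4),e)
print("mirror head", ray(c,np.array((197,178))/4+[360,180],.136).round(3), "can",ray(c,(340,187),.165).round(3))
for n,p,pt in(("cab",cab,(-.03,0,.34)),("tin",tin,(0,0,.34))):
    P=place(p,[pt])[0]
    for o in down(p[2]): print(n,P.round(3),o.round(3),np.round(q,2) if (q:=ik(P,o)) is not None else None)
np.save("cab.npy",cab);np.save("tin.npy",tin)
E
python3 a.py
```

```text
cab [0.561  0.2474 0.1875] 0.5456552217094573
tin [ 0.5273 -0.193   0.3778] 0.5074885305373356
mirror head [ 0.528 -0.197  0.136] can [0.635 0.007 0.165]
cab [0.531 0.242 0.34 ] [3.128 0.294 0.   ] [0.31 0.25 1.22 0.   1.67 1.69]
cab [0.531 0.242 0.34 ] [ 0.294 -3.128 -0.   ] [ 0.31  0.25  1.22  0.    1.67 -1.45]
tin [ 0.527 -0.193  0.34 ] [3.086 0.59  0.   ] [-0.47  0.21  1.27 -0.    1.66  0.72]
tin [ 0.527 -0.193  0.34 ] [ 0.59  -3.086 -0.   ] [-0.47  0.21  1.27  0.    1.66 -2.42]
```

```bash
cat > b.py <<'E'
from h import *
cab=np.load("cab.npy");tin=np.load("tin.npy")
p=read_tool_pos(); move_ptp([p[0],p[1],.36],read_eef_rot())
for n,b in(("tin",tin),("cab",cab)):
    o=next(down(b[2])); move_ptp(place(b,[(-.0,0,.38)])[0],o)
    c=snap("wrist","w_"+n); R=cv2.Rodrigues(np.array(c["rvec"],float))[0]
    print(n,(-R.T@np.array(c["tvec"],float).ravel()).round(3),R[2].round(2),pix(c,place(b,[(0,0,.16)])).round())
print(read_time_s())
E
python3 b.py; python3 -c "
import cv2,numpy as np
a=cv2.imread('pics/w_tin.png');b=cv2.imread('pics/w_cab.png');cv2.imwrite('pics/both.png',cv2.resize(np.vstack([a,b]),(480,600)))"
```

```text
tin [ 0.6   -0.165  0.56 ] [-0.25 -0.1  -0.96] [[313. 171.]]
cab [0.638 0.261 0.56 ] [-0.27 -0.05 -0.96] [[312. 172.]]
4.3
```

View pics/w_cab.png

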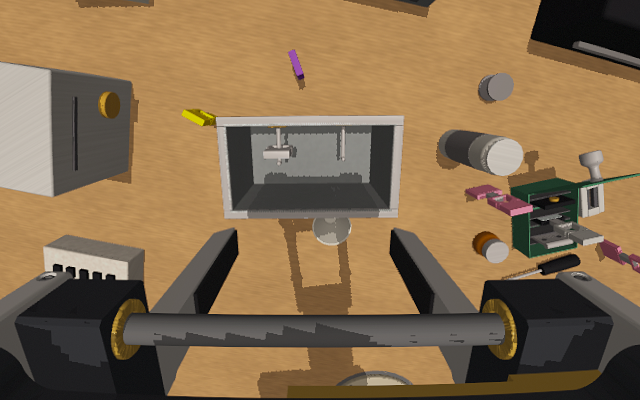

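View pics/w_tin.png

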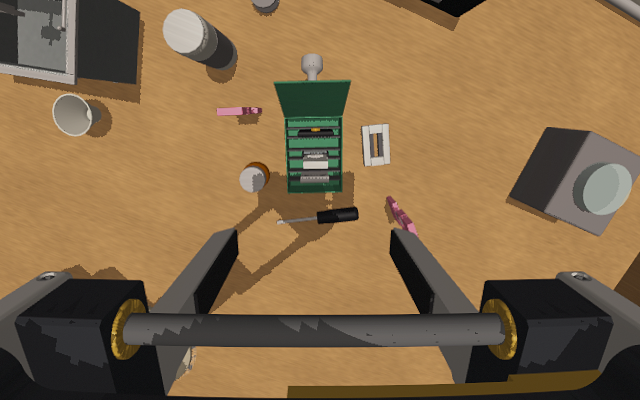

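The wrist views show the cabinet rim at px (217,117)–(403,217), with the key head at (276,153) and the low hook at (342,145). The mirror's bright head is at (316,163) in the tin. I'll enlarge both.

```bash
python3 - <<'E'
import cv2,numpy as np
a=cv2.imread('pics/w_cab.png')[110:222,212:412];b=cv2.imread('pics/w_tin.png')[145:200,280:350]
A=cv2.resize(a,None,fx=4,fy=4,interpolation=cv2.INTER_CUBIC)[:340]
B=cv2.resize(b[:36],None,fx=7,fy=7,interpolation=cv2.INTER_CUBIC)
C=np.zeros((600,800,3),np.uint8);C[:340]=A[:,:800];C[345:345+B.shape[0],:B.shape[1]]=B
cv2.imwrite('pics/crop2.png',C)
E
```

```text
(no output)
```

View pics/crop2.png

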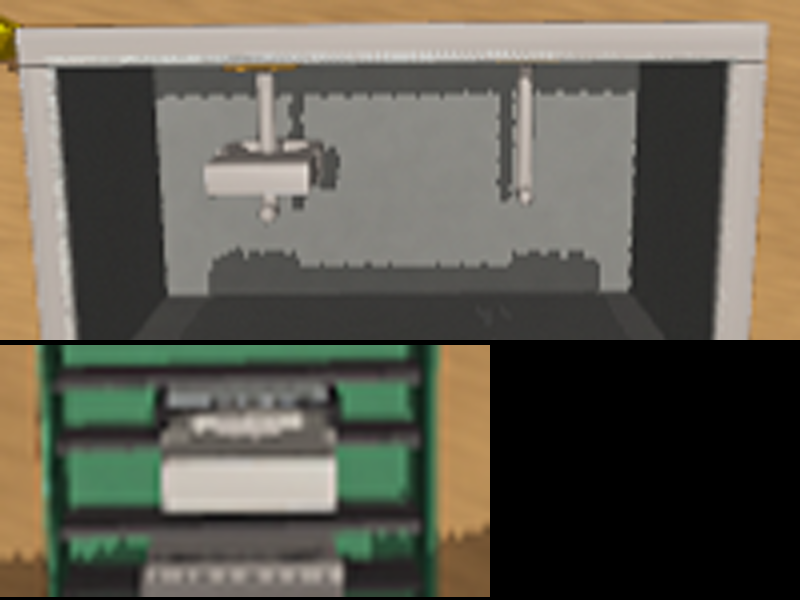

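```bash
cat > c.py <<'E'
from h import *
cab=np.load("cab.npy");tin=np.load("tin.npy")
c=loadc("w_cab"); o=np.array([212,110]); t=get_calibration("top")
u1=np.r_[np.array([(17,28),(767,25),(55,66),(728,62)])/4+o,[(222,217.5),(398,217)]]-.4
L1=[(.067,.117,.16),(.067,-.117,.16),(.055,.105,.16),(.055,-.105,.16),(-.067,.117,.16),(-.067,-.117,.16)]
cw,e=fit(c,L1,u1,cab); print("cab wrist",cw.round(4),e,"top",cab.round(4))
u2=np.array([(28,92),(338,35),(370,208),(58,266)])/4+[208,175]-.4
L2=[L1[0],L1[1],L1[5],L1[4]]
r=least_squares(lambda p:np.r_[(pix(c,place(p,L1))-u1).ravel(),(pix(t,place(p,L2))-u2).ravel()],cab).x; print("joint",r.round(4))
def loc(b,P): d=P[:2]-b[:2]; k,s=np.cos(b[2]),np.sin(b[2]); return np.round([k*d[0]+s*d[1],-s*d[0]+k*d[1]],4)
for n,uv,z in (("key",(258,178),.155),("tipH",(267,213),.132),("tipL",(525,197),.102),("baseH",(264,80),.121),("baseL",(525,80),.091),("keyL",(205,178),.155),("keyR",(311,178),.155)):
    P=ray(c,np.array(uv)/4+o-.4,z); print(n,"cab frame",loc(cw,P),"joint",loc(r,P))
ct=loadc("w_tin"); P=[ray(ct,np.array(uv)/7+[280,145]-.4,.136) for uv in((250,141),(162,141),(337,141))]
print("mirror wrist",P[0].round(4),loc(tin,P[0]),np.linalg.norm(P[1]-P[2]),"ang",np.degrees(np.arctan2(*(P[1]-P[2])[[1,0]])-np.pi/2),np.degrees(tin[2]))
print("mirror top",ray(t,np.array((197,178))/4+[360,180]-.4,.136).round(4))
np.save("cab.npy",cw)
E
python3 c.py
```

```text
cab wrist [0.564  0.2516 0.1878] 0.7918902922348393 top [0.561  0.2474 0.1875]
joint [0.5638 0.2513 0.188 ]
key cab frame [0.0183 0.0432] joint [0.0186 0.0435]
tipH cab frame [0.003  0.0432] joint [0.0033 0.0435]
tipL cab frame [ 0.0037 -0.0481] joint [ 0.0039 -0.0478]
baseH cab frame [0.0472 0.0441] joint [0.0475 0.0443]
baseL cab frame [ 0.0451 -0.0482] joint [ 0.0454 -0.0479]
keyL cab frame [0.0184 0.0603] joint [0.0186 0.0606]
keyR cab frame [0.0182 0.0261] joint [0.0185 0.0264]
mirror wrist [ 0.532  -0.1947  0.136 ] [ 0.0037 -0.0033] 0.034031580054414395 ang 21.525077299022605 21.648401642801954
mirror top [ 0.529  -0.1962  0.136 ]
```

```bash
cat >> h.py <<'E'
cab=np.load("cab.npy"); HX=.021; HY,LY=.0436,-.048
def at(x,y,z): return place(cab,[(x,y,z)])[0]
O=next(down(cab[2]))
def go(x,y,z,v=.12): servo_line(at(x,y,z),O,max_speed=v)
def st(n): print(n,"t",round(read_time_s(),1),"F",np.round(read_wrist_force(),2),"open",round(read_opening(),4),"grip",round(read_grasp_force(),1))
E
cat > d.py <<'E'
from h import *
command_gripper(.056)
move_ptp(at(.0185,.0436,.24),O); go(.0185,.0436,.126,.1); st("at key")
command_gripper(.02,12); st("gripped")
go(.0185,.0436,.1425,.06); st("lifted")
go(-.017,.0436,.1425,.06); st("off hook")
go(-.017,LY,.1425,.12); hold(.2); st("beside low")
c=snap("wrist","w_held")
E
python3 d.py; python3 -c "
import cv2
a=cv2.imread('pics/w_held.png');cv2.imwrite('pics/held2.png',a)"
```

```text
at key t 7.0 F [ 0.68  0.88 -1.08] open 0.0562 grip 0.0
gripped t 7.5 F [ 1.06 -0.03  1.58] open 0.0335 grip 12.0
lifted t 7.9 F [0.1  0.03 0.  ] open 0.0341 grip 12.0
off hook t 8.6 F [ 1.15 -0.82 -1.33] open 0.034 grip 12.0
beside low t 9.8 F [ 0.33 -0.52 -1.43] open 0.0338 grip 12.0
```

View pics/held2.png

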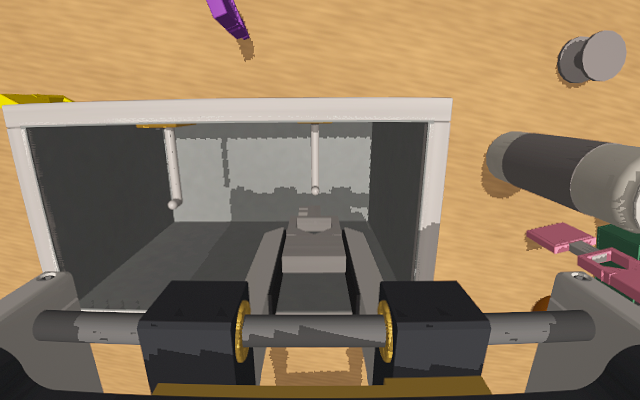

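The key is held at (314,245) and lined up with the low hook tip at (315,190). Now to thread it, checking the force as I go.

```bash
cat >> h.py <<'E'
def F(n=4):
    v=[]
    for _ in range(n): v.append(read_wrist_force()); hold(.03)
    return np.mean(v,0)
def guarded(x0,x1,y,z,lim=4,n=6):
    f0=F()
    for x in np.linspace(x0,x1,n+1)[1:]:
        go(x,y,z,.05); f=np.linalg.norm(F(2)-f0)
        if f>lim: print("push",x,f); return False
    return True
def lower(x,y,z0,z1,lim=2.5,step=.0015):
    f0=F(); z=z0
    while z>z1:
        z-=step; go(x,y,z,.03); d=F(3)-f0
        if d[2]>lim: break
    print("lowered to",round(z,4),d.round(2)); return z
E
cat > e.py <<'E'
from h import *
go(-.017,LY,.1125,.1)
if guarded(-.017,.0185,LY,.1125):
    st("in"); lower(.0185,LY,.1125,.0895); st("down")
    snap("wrist","w_low")
E
python3 e.py
```

```text
in t 12.4 F [ 0.24 -0.06  0.08] open 0.034 grip 12.0
lowered to 0.0915 [-1.2  -0.44  7.52]
down t 17.4 F [-1.12 -0.57  6.58] open 0.0338 grip 12.0
```

```bash
cat > f.py <<'E'
from h import *
go(.0185,LY,.0928,.03); command_gripper(.056); hold(.3); st("open")
go(.0185,LY,.25,.12); hold(.2); st("up")
move_ptp(at(-.02,-.0,.36),O); snap("wrist","w_rel")
E
python3 f.py; python3 -c "
import cv2
a=cv2.imread('pics/w_rel.png')[100:230,200:420];cv2.imwrite('pics/rel2.png',cv2.resize(a,None,fx=3,fy=3))"
```

```text
open t 18.6 F [-0.08  0.55  0.38] open 0.0561 grip 0.0
up t 20.2 F [ 0.53 -0.03 -0.3 ] open 0.0557 grip 0.0
```

View pics/rel2.png

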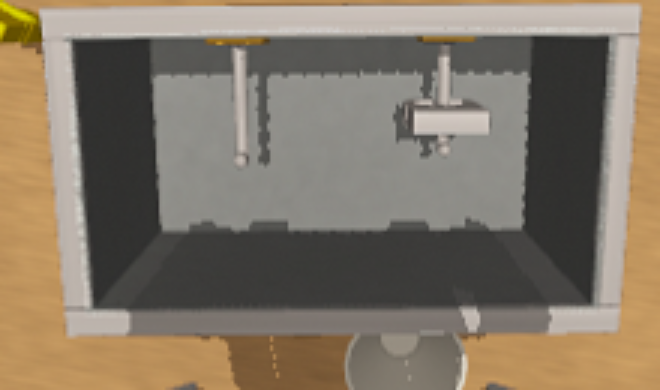

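The key hangs centred on the low hook, at crop (450,122) with the tip at (445,148). Next, the mirror.

```bash
cat > g.py <<'E'
from h import *
tin=np.load("tin.npy"); m=[.532,-.1947]; o=next(down(np.radians(21.5)))
move_ptp([*m,.30],o); servo_line([*m,.107],o,max_speed=.15); st("at mirror")
command_gripper(.02,15); st("gripped")
servo_line([*m,.20],o,max_speed=.08); st("lifted")
servo_line([*m,.36],o,max_speed=.15)
move_ptp(at(-.018,HY,.36),O); hold(.3); st("over cab")
snap("wrist","w_mir")
E
python3 g.py
```

```text
at mirror t 23.9 F [0.73 0.97 0.71] open 0.0559 grip 0.0
gripped t 24.4 F [ 0.24 -0.25  1.85] open 0.0339 grip 15.0
lifted t 25.7 F [-0.66  0.75 -1.04] open 0.0344 grip 15.0
over cab t 29.0 F [ 0.46 -0.33 -1.35] open 0.0337 grip 15.0
```

View pics/w_mir.png

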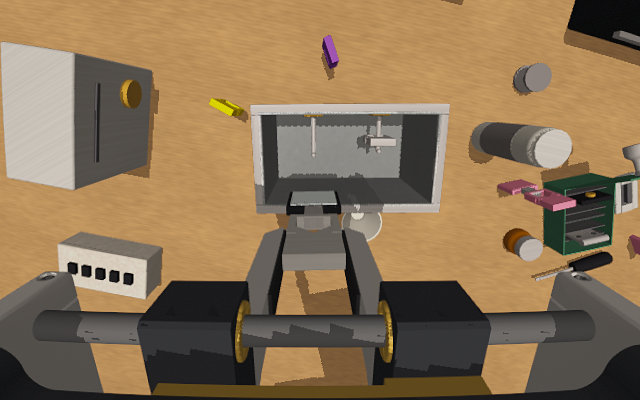

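The mirror is held. Its glass is at (314,200), below the head at (314,240). I'll check its tilt by projection and lower it if it's small.

```bash
cat > i.py <<'E'
from h import *
c=loadc("w_mir")
for t in(-4,-2,0,2,4):
    a=np.radians(t); h=.125  # bottom edge below grasp
    P=at(-.018+.004+h*np.sin(a),HY,.379-h-.002); print(t,pix(c,P).round(1),end=" ")
print()
im=cv2.imread("pics/w_mir.png").max(2)[180:225,300:330].mean(1); print(im.round().astype(int).tolist())
E
python3 i.py
```

```text
-4 [[312.7 199.1]] -2 [[312.7 194.7]] 0 [[312.7 190.3]] 2 [[312.7 185.8]] 4 [[312.7 181.3]] 
[60, 60, 60, 60, 60, 60, 60, 60, 59, 59, 60, 100, 123, 122, 122, 122, 122, 122, 122, 122, 122, 121, 117, 156, 154, 76, 57, 62, 62, 62, 63, 63, 62, 71, 91, 100, 124, 134, 128, 130, 130, 130, 131, 130, 130]
```

```bash
cat > j.py <<'E'
from h import *
go(-.018,HY,.143,.12); st("in well")
if guarded(-.018,.0185,HY,.143):
    st("in"); z=lower(.0185,HY,.143,.119,step=.002); st("down")
    go(.0185,HY,z+.0013,.03); command_gripper(.056); hold(.3); st("open")
    go(.0185,HY,.25,.12); hold(.2); st("up")
    move_ptp(at(-.02,0,.36),O); snap("wrist","w_fin")
E
python3 j.py; python3 -c "
import cv2
a=cv2.imread('pics/w_fin.png')[100:230,200:420];cv2.imwrite('pics/fin2.png',cv2.resize(a,None,fx=3,fy=3))"
```

```text
in well t 31.0 F [ 0.04  0.51 -1.44] open 0.0335 grip 15.0
in t 33.2 F [ 0.96  0.39 -1.28] open 0.0341 grip 15.0
lowered to 0.127 [-0.46 -1.46  5.21]
down t 36.1 F [ 0.73 -1.1   5.64] open 0.034 grip 15.0
open t 37.2 F [1.2  0.45 1.32] open 0.0557 grip 0.0
up t 38.6 F [-0.13  0.48 -0.7 ] open 0.056 grip 0.0
```

View pics/fin2.png

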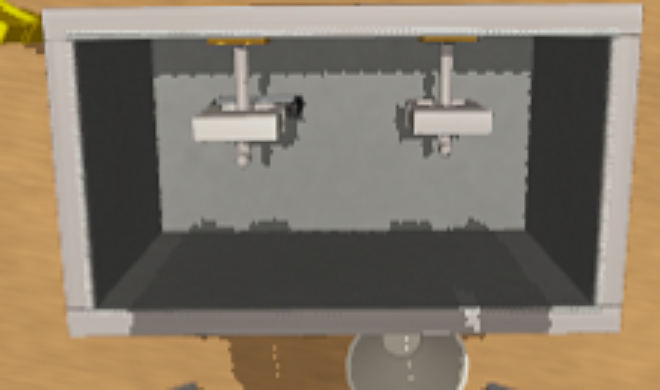

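The mirror hangs on the high hook (head at (237,125), tip at (243,158)) and the key on the low one (450,122), both free of the gripper.

```bash
python3 -c "
from bench import *
hold(1.0); print(sign_off(), read_time_s())"
```

```text
the job is handed in; nothing more can be done
the job is handed in; nothing more can be done
```

The key now hangs on the lower hook and the mirror on the higher one, both let go and hanging freely in the last picture; I handed the job in at about 40 s of the 69 s allowed, but sign-off gave no verdict.

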